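# Assemble two glass-blowing moulds on their bases

## Robot

A 6-joint arm with a two-finger parallel gripper is mounted at the origin on the work surface; the furniture and walls round the work are solid. World frame = base frame: x ahead of the robot, y to its left, z up, the work surface at z = 0. Lengths are in m, angles in rad, forces in N, time in s.
With the tool pointing down it reaches from about 0.35 to 0.875 m from the base axis. Payload 4.2 kg.
Tool frame: the origin (TCP) lies between the finger pads; the fingertips stand 14 mm ahead of it and the grasp point (between the pads) lies 5 mm behind it; z points along the fingers, y is the line along which they close (so a half turn about z gives the same grasp; the last joint's range is limited). The gripper opens to 85 mm and grips with 20 to 120 N. Pads are 22 mm wide; open, the fingers measure 114 mm over their backs; the gripper's body (76 mm by 85 mm) begins 54 mm behind the grasp point. The pads swing forward as they close: fully open they stand 13 mm farther back than shut.
Start: joints at [1.416, 0.385, 0.008, 0, -1.194, -0.259], TCP at [0.251, 0.572, 0.245] pointing down, gripper open.
Joint ranges: [-3.14, 3.14], [-1.21, 2.06], [-1.07, 1.41], [-3.16, 2.05], [-2.99, -0.16], [-3.1, 3.1]. Speed limits (rad/s): [2.79, 2.79, 3.14, 3.14, 3.14, 3.14].

## Interface

Orientations are given as a unit quaternion [w, x, y, z].
In Python, from station import ctrl, snapshot gives the robot as it stands.
- The arm moves only by the tool carry_out, never from a script. Its argument "commands" is a list of rows, each a list of 2 entries, a list of its own where there are three numbers: the shift along the tool's x, y, z in units of 60 mm (1.0 is 60 mm), then the turn, a rotation vector about the tool's x, y, z in units of 0.1 rad (1.0 is 0.1 rad). In form: [[[dx, dy, dz], [wx, wy, wz]], ...]. A call has 1 to 8 rows; each row shifts and turns the commanded pose from where the row before left it, along the tool's axes as they then stand; what a row does not reach is not made up. A row lasts 1/8 s, in which the tool goes at most 62.5 mm and 10.7 degrees, less where a joint would pass 70% of its speed; a pose out of reach is approached as far as the arm can. A call with a number of a shift or a turn outside -1 to 1 is refused whole. A call with a gripper value outside its range is refused whole. "grip" is the opening, from 0 (shut) to 1 (fully open), set as the call begins (left out, the last holds). The fingers move at their own pace and stop on an object; "grip_force" is the grip in N (left out, the last holds). Time passes only in rows, so rows that do not move let the fingers close. It gives the time, the measured TCP pose, the force, the opening and the grip force at its end, in the units of the state.
- ctrl.get_obs(): the state, without advancing time (a new reading comes with each control period).
- snapshot(name): name is "side" or "top" or "wrist"; returns a dict with "color" (400x640x3 uint8, red, green, blue), "camera_matrix" (3x3 intrinsics, pixels), "T" (4x4, takes a point from camera to world coordinates). Camera axes: x right, y down, z forward; pixel columns grow to the right and rows downward; lengths in m; the calibration is good to about 2 mm. A picture is of the moment at which its call begins. There is no depth.
- ctrl.sign_off(): hands the job in; it is judged then, once.
The state is a dict: "clock": time; "joint_positions": joint angles; "joint_vel": joint speeds; "joint_torque": joint torques, N m; "tool_pos": TCP position; "ee_rot": TCP orientation; "wrist_force": force on the tool from outside, world axes, zero at the start; "wrist_torque": the same for the moment, N m; "opening": opening from 0.0 (shut) to 1.0 (fully open); "grip_force": force on a finger pad.
Only numpy, scipy, OpenCV 4.12 (cv2) and the standard library are available. Lean on these libraries where they do the work, as an engineer would, in place of code of your own. Each camera call takes 0.05 s, during which the arm holds its last target. There are 200 camera calls.

## Task

Put the two glass-blowing moulds together, each stack centred and every part sitting flat on the one below. On the square steel base stand the black graphite body, on top of it the brass neck ring, and in the brass ring's mouth the cork stopper; on the round blue base stand the aluminium body with the red neck ring on top of it. Leave the tape roll, the matchbox and the amber jar where they are.

Things in the scene. Friction and masses are not known exactly. Their poses are not given: they have to be found in the camera images.
- square_base_top (a point): Target: centre of the upper face of a square bright steel plate, 100 x 100 x 14 mm, fixed to the bench with its edges at any yaw, a screw in each corner and a scribed dark circle (62 mm across) at its centre; the flat upper face is 14 mm above the bench. z up. Mind the two big fume hoods that hang over the far side of the bench (lips from about 0.39 m above the bench, about 0.59 m and more ahead of the robot): carry low.
- round_base_top (a point): Target: centre of the upper face of a round blue plate, 108 mm across and 14 mm thick, fixed to the bench, with three screws and a white circle (62 mm across) at its centre; the flat upper face is 14 mm above the bench. z up.
- graphite_body_center (a point): Loose mould body, a plain upright black graphite ring, outer diameter 58 mm, bore 36 mm right through, 45 mm high, about 0.18 kg. The point is its centre, half-way up (22.5 mm above its underside); z is its axis. Belongs on the square base.
- brass_neck_center (a point): Loose neck ring, a yellow brass ring, outer diameter 54 mm, 26 mm high, about 0.15 kg. Its open mouth on top is a flat-floored round recess 40 mm across and 10 mm deep; below it a 14 mm bore goes through. The point is its centre, half-way up (13 mm above its underside); z is its axis, mouth up. Belongs on the graphite body.
- stopper_center (a point): Loose light-brown cork stopper standing upright, 30 mm high, tapered: 34 mm across at the top, 25 mm at the foot, about 15 g. The point is its centre, half-way up (15 mm above its foot); z is its axis. Goes foot down into the brass ring's mouth, where it stands on the recess floor with 20 mm showing; 5 mm of play all round.
- aluminium_body_center (a point): Loose mould body, a plain upright silver-grey aluminium ring, outer diameter 58 mm, bore 36 mm right through, 35 mm high, about 0.16 kg. The point is its centre, half-way up (17.5 mm above its underside); z is its axis. Belongs on the round base.
- red_neck_center (a point): Loose neck ring, red painted, outer diameter 54 mm, bore 26 mm right through, 26 mm high, about 0.12 kg. The point is its centre, half-way up (13 mm above its underside); z is its axis. Belongs on the aluminium body.
- tape_roll: Bystander, loose: roll of beige masking tape lying flat, 75 mm across, 18 mm high; origin at the centre of its underside. Leave it alone.
- matchbox: Bystander, loose: red and black matchbox lying flat, 36 x 60 x 16 mm; origin at the centre of its underside, y along its length. Leave it alone.
- amber_jar: Bystander, loose: small open amber glass jar, 57 mm across, 62 mm high, upright; origin at the centre of its underside. Leave it alone.
There are look-alikes about, which are no part of the job. Several things look just like the part that bears aluminium_body_center: the one meant starts farthest from the robot's base. Of the things that look like the part that bears red_neck_center, the larger one is meant.

How it is judged:
By the outcome, as a careful person would: the job done as asked, in the order asked, and still so for the second after the job is handed in, with the robot touching nothing.
It also fails if it takes over 102 s, if anything falls off the work surface, if the arm or the gripper's body presses on something with over 40 N, if the wrist force passes 120 N, or if a joint passes its speed limit or range.

## Working session

There is one attempt and no reset: what is moved stays moved. The work goes in short steps, Python scripts to look and compute and a tool call to move; the robot and the scene stay as the last step left them, time stands still between calls to the robot, and variables do not carry over. Pictures are saved under pics/ and viewed, at most 14 in all, crops included, and the job is handed in when it is done.

Besides the shell and the picture viewer there is one more tool, called after ">>>" as name(argument=value, ...), one argument or row to a line, values as JSON. carry_out: Moves the arm, as the interface text tells. Shifts and turns lie within -1 to 1; 1 stands for 60 mm of shift or 0.1 rad of turn. Its arguments: {"type":"object","properties":{"commands":{"type":"array"},"grip":{"type":"number"},"grip_force":{"type":"number"}},"required":["commands"]}

```bash
ls; mkdir -p pics; python3 - <<'E'
from station import ctrl, snapshot
import cv2,numpy as np
o=ctrl.get_obs(); print({k:np.round(o[k],3) for k in o})
for n in ["side","top","wrist"]:
    s=snapshot(n); cv2.imwrite(f"pics/{n}0.png",s["color"][:,:,::-1]); print(n,np.round(s["camera_matrix"],1).tolist(),np.round(s["T"],3).tolist())
E
```

```text
pics
{'clock': np.float64(0.0), 'joint_positions': array([ 1.416e+00,  3.860e-01,  7.000e-03, -1.000e-03, -1.194e+00,
       -2.590e-01]), 'joint_vel': array([ 0.001, -0.001, -0.   , -0.001, -0.001, -0.001]), 'joint_torque': array([ 0.0000e+00, -3.9229e+01,  1.8841e+01,  4.1860e+00, -5.0000e-03,
       -0.0000e+00]), 'tool_pos': array([0.251, 0.572, 0.244]), 'ee_rot': array([ 0.001,  0.979, -0.206, -0.   ]), 'wrist_force': array([ 0.003, -0.126,  0.686]), 'wrist_torque': array([-0.032,  0.009,  0.052]), 'grip_force': np.float64(0.0), 'opening': np.float64(1.0)}
side [[479.6, 0.0, 315.2], [0.0, 479.6, 197.1], [0.0, 0.0, 1.0]] [[1.0, -0.007, 0.018, 0.494], [-0.019, -0.645, 0.764, -0.87], [0.006, -0.764, -0.645, 0.807], [0.0, 0.0, 0.0, 1.0]]
top [[455.9, 0.0, 315.3], [0.0, 455.9, 198.5], [0.0, 0.0, 1.0]] [[0.003, -0.998, 0.062, 0.425], [-1.0, -0.004, -0.013, 0.073], [0.013, -0.061, -0.998, 1.429], [0.0, 0.0, 0.0, 1.0]]
wrist [[313.9, 0.0, 323.2], [0.0, 313.9, 201.0], [0.0, 0.0, 1.0]] [[-0.402, -0.874, -0.275, 0.323], [-0.916, 0.384, 0.118, 0.542], [0.002, 0.299, -0.954, 0.374], [0.0, 0.0, 0.0, 1.0]]
```

View pics/top0.png

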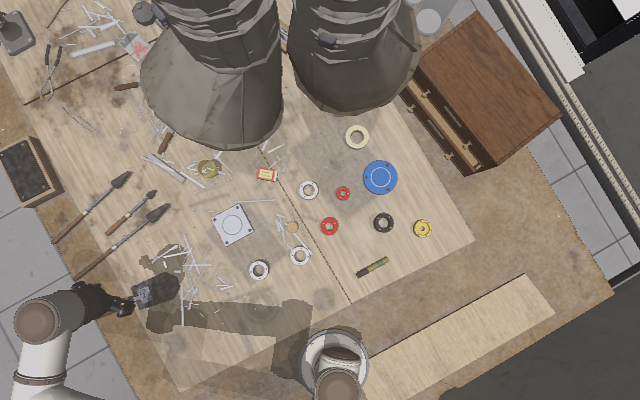

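View pics/side0.png

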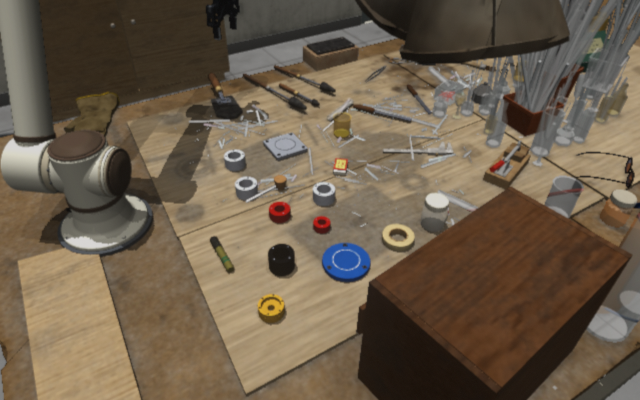

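Top view: square base is at (233,225), blue base (380,177), graphite (383,223), brass (422,228) and cork (292,227). 
- Silver rings: (308,190), (259,270) and (300,256). (308,190) is farthest from the base at about (335,355), so it's the one meant. 
- Red rings: (329,226) large and (343,193) small. The large one is meant. 

Next I'll confirm both in one crop and measure.

```bash
cat > h.py <<'E'
from station import ctrl, snapshot
import cv2,numpy as np
def ray(s,uv,z):
    K,T=np.array(s["camera_matrix"]),np.array(s["T"])
    d=T[:3,:3]@np.linalg.inv(K)@np.array([uv[0],uv[1],1.]); o=T[:3,3]
    return o+d*(z-o[2])/d[2]
def proj(s,p):
    K,T=np.array(s["camera_matrix"]),np.array(s["T"])
    c=K@(T[:3,:3].T@(np.array(p,float)-T[:3,3])); return c[:2]/c[2]
def blobs(mask,amin=30):
    cs,_=cv2.findContours(mask.astype(np.uint8),cv2.RETR_EXTERNAL,cv2.CHAIN_APPROX_NONE)
    out=[]
    for c in cs:
        if cv2.contourArea(c)>=amin:
            (u,v),r=cv2.minEnclosingCircle(c); out.append((round(u,1),round(v,1),round(r,1),cv2.contourArea(c),c))
    return sorted(out,key=lambda b:-b[3])
E
python3 - <<'E'
from h import *
s=snapshot("top"); c=s["color"]; hsv=cv2.cvtColor(c,cv2.COLOR_RGB2HSV)
crop=c[160:290,210:450][:,:,::-1]
cv2.imwrite("pics/c1.png",cv2.resize(crop,None,fx=3.3,fy=3.3,interpolation=cv2.INTER_CUBIC))
H,S,V=[hsv[:,:,i].astype(int) for i in range(3)]
M={"blue":((H>95)&(H<125)&(S>120),0.014),"red":(((H<6)|(H>172))&(S>160)&(V>80),0.026),"yel":((H>20)&(H<32)&(S>170),0.026),
"blk":((V<60),0.045),"gray":((S<40)&(V>120),0.035),"cork":((H>8)&(H<22)&(S>110)&(V>120),0.03)}
for n,(m,z) in M.items():
    m=m.copy(); m[:140]=0; m[290:]=0; m[:,:200]=0; m[:,450:]=0
    m=cv2.morphologyEx(m.astype(np.uint8),cv2.MORPH_CLOSE,np.ones((3,3)))
    for b in blobs(m,40)[:6]:
        print(n,b[:4],np.round(ray(s,b[:2],z),4), "diam mm",round(2*b[2]*1.4/456*1000))
E
```

```text
blue (380.0, 177.0, 16.8, 829.5) [ 0.5801 -0.1471  0.014 ] diam mm 103
red (328.8, 226.0, 8.2, 189.0) [0.4267 0.0133 0.026 ] diam mm 50
red (342.8, 192.9, 6.3, 107.5) [ 0.5289 -0.0299  0.026 ] diam mm 39
gray (258.0, 243.0, 55.1, 5071.0) [0.3745 0.2289 0.035 ] diam mm 338
gray (323.5, 178.0, 72.9, 4788.5) [0.5739 0.0301 0.035 ] diam mm 448
gray (227.3, 169.4, 34.1, 589.0) [0.5991 0.3254 0.035 ] diam mm 209
gray (223.5, 281.5, 13.7, 154.5) [0.2583 0.3318 0.035 ] diam mm 84
gray (205.0, 260.5, 16.3, 112.0) [0.3213 0.3886 0.035 ] diam mm 100
gray (364.7, 233.4, 10.0, 99.0) [ 0.4045 -0.0961  0.035 ] diam mm 61
```

View pics/c1.png

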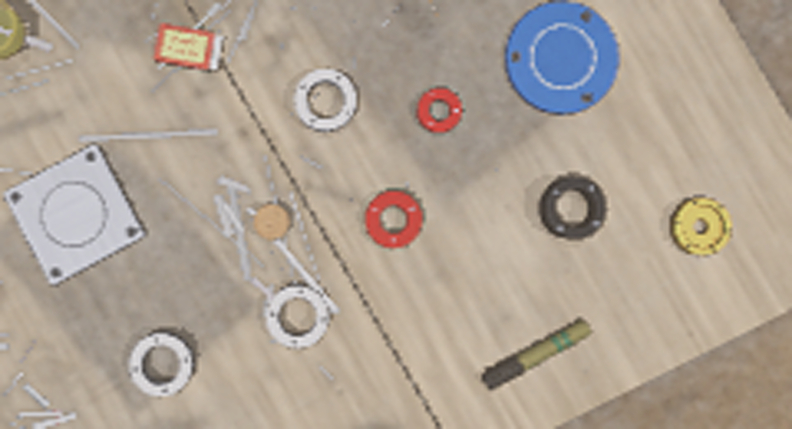

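View pics/wrist0.png

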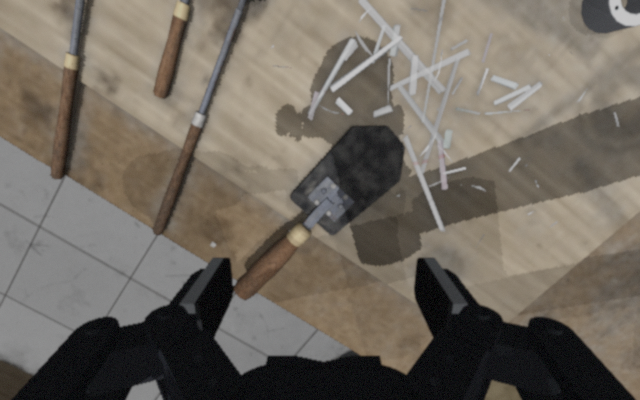

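The crop shows silver ring A at crop (325,99), farthest from the robot, and the large red ring at (394,218) against the small one at (440,110). Both picks hold. Now I'll compute positions from these pixels.

```bash
python3 - <<'E'
from h import *
s=snapshot("top")
for n,(u,v,z) in dict(sq=(73,214,.014),blue=(563,57,.014),cork=(272,220,.03),gra=(572,206,.045),brass=(701,225,.026),alu=(325.5,99,.035),red=(394,218,.026),redsmall=(440,110,.02),aluB=(297,315,.035),aluC=(161,363,.035)).items():
    print(n,np.round(ray(s,(210+u/3.3,160+v/3.3),z),3))
E
```

```text
sq [0.429 0.312 0.014]
blue [ 0.579 -0.149  0.014]
cork [0.424 0.125 0.03 ]
gra [ 0.438 -0.152  0.045]
brass [ 0.421 -0.275  0.026]
alu [0.537 0.076 0.035]
red [0.427 0.011 0.026]
redsmall [ 0.528 -0.032  0.02 ]
aluB [0.337 0.101 0.035]
aluC [0.293 0.226 0.035]
```

>>> carry_out(
  commands=[
    [[0.67,0.5,0],[0,0,0]],
    [[0.67,0.5,0],[0,0,0]],
    [[0.67,0.5,0],[0,0,0]],
    [[0.67,0.5,0],[0,0,0]],
    [[0.67,0.5,0],[0,0,0]],
    [[0.67,0.5,0],[0,0,0]],
  ],
)

```text
clock: 1.0
tool_pos: [0.4003, 0.3089, 0.2454]
ee_rot: [-0.0, 0.979, -0.205, 0.0]
wrist_force: [0.2, 0.5, -0.4]
opening: 0.999
grip_force: 0.0
```

>>> carry_out(
  commands=[
    [[0,0,0.15],[0,0,-0.83]],
    [[0,0,0.15],[0,0,-0.83]],
    [[0,0,0.15],[0,0,-0.83]],
    [[0,0,0.15],[0,0,-0.83]],
    [[0,0,0.15],[0,0,-0.83]],
    [[0,0,0],[0,0,0]],
  ],
)

```text
clock: 1.75
tool_pos: [0.3994, 0.31, 0.1997]
ee_rot: [0.001, 1.0, 0.0, -0.001]
wrist_force: [0.2, -0.4, 0.3]
opening: 1.003
grip_force: 0.0
```

```bash
python3 - <<'E'
from h import *
o=ctrl.get_obs();print(o["clock"],o["tool_pos"],o["ee_rot"],np.round(o["joint_positions"],2))
s=snapshot("wrist");cv2.imwrite("pics/w1.png",s["color"][:,:,::-1])
print(np.round(s["T"],3).tolist())
for p in [(.429,.312,.014),(.293,.226,.035),(.424,.125,.03)]: print(proj(s,p))
E
```

```text
1.75 [0.39942174 0.31002239 0.19967734] [ 6.75577096e-04  9.99999618e-01  4.45070589e-05 -5.53336576e-04] [ 0.98  0.22 -0.35 -0.   -1.    0.59]
[[0.001, -0.954, -0.301, 0.478], [-1.0, -0.0, -0.002, 0.311], [0.002, 0.301, -0.954, 0.329], [0.0, 0.0, 0.0, 1.0]]
[321.28606803 152.93887644]
[401.69942728 283.08069404]
[515.91251832 160.83239289]
```

View pics/w1.png

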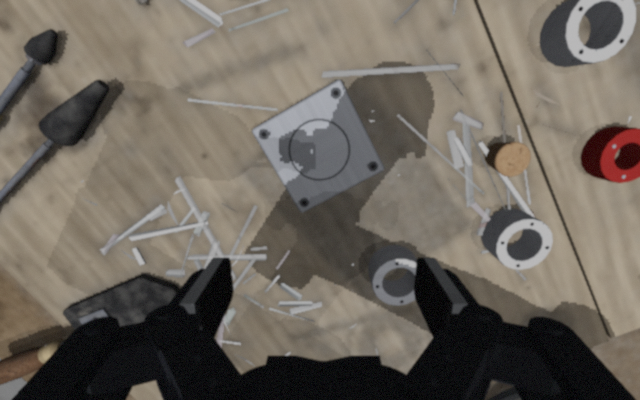

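Wrist view: the plate's screws are at (264,134), (336,93), (373,166) and (305,203), so its centre is about (319.5,149.5). The cork top is at (512,158). Next I'll go above the graphite body.

>>> carry_out(
  commands=[
    [[0.08,0.96,0.08],[0,0,0]],
    [[0.08,0.96,0.08],[0,0,0]],
    [[0.08,0.96,0.08],[0,0,0]],
    [[0.08,0.96,0.08],[0,0,0]],
    [[0.08,0.96,0.08],[0,0,0]],
    [[0.08,0.96,0.08],[0,0,0]],
    [[0.08,0.96,0.08],[0,0,0]],
    [[0.08,0.96,0.08],[0,0,0]],
  ],
)

```text
clock: 2.8
tool_pos: [0.4392, -0.1522, 0.1627]
ee_rot: [0.0, 1.0, 0.0, 0.001]
wrist_force: [1.4, 0.2, 0.1]
opening: 0.999
grip_force: 0.0
```

>>> carry_out(
  commands=[
    [[0,0,0],[0,0,0]],
    [[0,0,0],[0,0,0]],
  ],
)

```text
clock: 3.05
tool_pos: [0.4388, -0.1505, 0.1622]
ee_rot: [-0.0, 1.0, -0.0, 0.0]
wrist_force: [-0.3, 0.3, 1.5]
opening: 0.997
grip_force: 0.0
```

```bash
python3 - <<'E'
from h import *
o=ctrl.get_obs();print(o["clock"],o["tool_pos"],o["ee_rot"],np.round(o["joint_positions"],2))
s=snapshot("wrist");cv2.imwrite("pics/w2.png",s["color"][:,:,::-1])
print(np.round(s["T"],3).tolist())
E
```

```text
3.05 [ 0.43877998 -0.15045052  0.16220138] [-1.36095390e-05  9.99999950e-01 -1.83861013e-04  2.55179546e-04] [ 0.02  0.2  -0.49 -0.   -0.88  1.55]
[[0.0, -0.954, -0.299, 0.517], [-1.0, -0.0, -0.001, -0.15], [0.0, 0.299, -0.954, 0.291], [0.0, 0.0, 0.0, 1.0]]
```

View pics/w2.png

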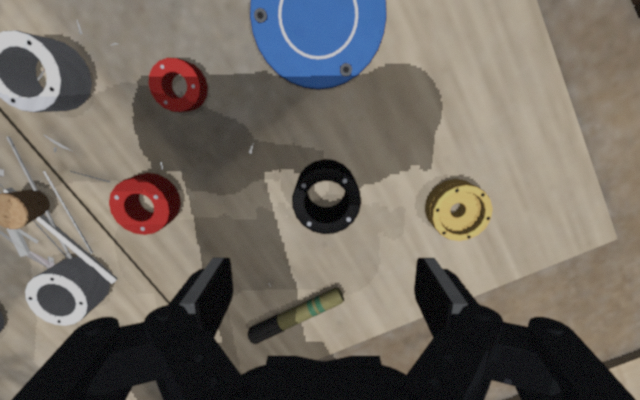

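Wrist view: graphite's top face is centred near (326,199), brass near (461,212) and red large near (141,205). The fingers are symmetric about u=323. I'll refine these with circle fits.

```bash
cat >> h.py <<'E'
def dots(s,mask_fn,cen,r,z,R):
    """top-face centre: Hough-free fit, edge points near a circle predicted from z, refined by fitEllipse"""
    c=s["color"]; g=cv2.GaussianBlur(cv2.cvtColor(c,cv2.COLOR_RGB2GRAY),(3,3),0)
    x=max(0,int(cen[0]-r));y=max(0,int(cen[1]-r));sub=g[y:int(cen[1]+r),x:int(cen[0]+r)]
    h=cv2.HoughCircles(cv2.resize(sub,None,fx=4,fy=4,interpolation=cv2.INTER_CUBIC),cv2.HOUGH_GRADIENT,1,20,param1=120,param2=15,minRadius=int(4*(R-3)),maxRadius=int(4*(R+3)))
    return [] if h is None else [(round(float(a)/4+x,1),round(float(b)/4+y,1),round(float(q)/4,1)) for a,b,q in h[0][:3]]
def pxr(s,p,rad):
    p=np.array(p); return (np.linalg.norm(proj(s,p+[rad,0,0])-proj(s,p-[rad,0,0]))+np.linalg.norm(proj(s,p+[0,rad,0])-proj(s,p-[0,rad,0])))/4
def find(s,uv,z,rads):
    p=ray(s,uv,z)
    for rad in rads:
        R=pxr(s,p,rad)
        for d in dots(s,None,uv,R+14,z,R): print(rad,round(R,1),d,np.round(ray(s,d[:2],z),4))
E
python3 - <<'E'
from h import *
s=snapshot("wrist")
for n,uv,z,rr in [("gra",(326,199),.045,(.029,.018)),("brass",(461,212),.026,(.027,.02)),("red",(141,205),.026,(.027,.013))]:
    print(n,np.round(ray(s,uv,z),4)); find(s,uv,z,rr)
# plate from w1 picture: T then
T=np.array([[.001,-.954,-.301,.478],[-1,0,-.002,.311],[.002,.301,-.954,.329],[0,0,0,1]])
print("sq",ray(dict(camera_matrix=s["camera_matrix"],T=T),(319.5,149.5),.014))
E
```

```text
gra [ 0.4414 -0.1518  0.045 ]
0.029 34.5 (327.1, 198.9, 35.0) [ 0.4415 -0.1527  0.045 ]
0.018 21.4 (327.6, 201.6, 21.2) [ 0.4392 -0.1531  0.045 ]
brass [ 0.4236 -0.2731  0.026 ]
red [0.4297 0.0126 0.026 ]
sq [0.43259483 0.31408558 0.014     ]
```

>>> carry_out(
  commands=[
    [[0.03,0.04,0.5],[0,0,0]],
    [[0,0,0.6],[0,0,0]],
    [[0,0,0.6],[0,0,0]],
    [[0,0,0.4],[0,0,0]],
    [[0,0,0.23],[0,0,0]],
    [[0,0,0],[0,0,0]],
  ],
)

```text
clock: 3.9
tool_pos: [0.4405, -0.1519, 0.0218]
ee_rot: [0.0, 1.0, 0.001, -0.001]
wrist_force: [0.0, -0.7, 0.2]
opening: 1.001
grip_force: 0.0
```

>>> carry_out(
  commands=[
    [[0,0,0],[0,0,0]],
    [[0,0,0],[0,0,0]],
    [[0,0,0],[0,0,0]],
    [[0,0,0],[0,0,0]],
    [[0,0,0],[0,0,0]],
    [[0,0,0],[0,0,0]],
  ],
  grip=0.4,
  grip_force=40,
)

```text
clock: 4.65
tool_pos: [0.4414, -0.1527, 0.0234]
ee_rot: [0.0, 1.0, 0.001, 0.001]
wrist_force: [-2.0, 2.0, 6.3]
opening: 0.657
grip_force: 42.3
```

>>> carry_out(
  commands=[
    [[0,0,-0.67],[0,0,0]],
    [[0,0,-0.67],[0,0,0]],
    [[0,0,0],[0,0,0]],
  ],
)

```text
clock: 5.03
tool_pos: [0.4426, -0.1529, 0.1056]
ee_rot: [0.0, 1.0, 0.001, 0.004]
wrist_force: [0.2, 0.4, -2.3]
opening: 0.659
grip_force: 43.7
```

>>> carry_out(
  commands=[
    [[-0.02,-0.97,0],[0,0,0]],
    [[-0.02,-0.97,0],[0,0,0]],
    [[-0.02,-0.97,0],[0,0,0]],
    [[-0.02,-0.97,0],[0,0,0]],
    [[-0.02,-0.97,0],[0,0,0]],
    [[-0.02,-0.97,0],[0,0,0]],
    [[-0.02,-0.97,0],[0,0,0]],
    [[-0.02,-0.97,0],[0,0,0]],
  ],
)

```text
clock: 6.02
tool_pos: [0.4293, 0.3141, 0.1013]
ee_rot: [0.001, 1.0, 0.0, -0.001]
wrist_force: [1.4, -0.4, -2.3]
opening: 0.654
grip_force: 43.7
```

>>> carry_out(
  commands=[
    [[0,0,0.3],[0,0,0]],
    [[0,0,0.3],[0,0,0]],
    [[0,0,0],[0,0,0]],
  ],
)

```text
clock: 6.4
tool_pos: [0.4289, 0.3114, 0.0642]
ee_rot: [0.002, 1.0, 0.0, -0.002]
wrist_force: [0.9, -0.1, -0.8]
opening: 0.658
grip_force: 43.7
```

```bash
python3 - <<'E'
from h import *
o=ctrl.get_obs();print(o["clock"],o["tool_pos"],o["ee_rot"],o["wrist_force"])
s=snapshot("wrist");cv2.imwrite("pics/w3.png",s["color"][:,:,::-1])
E
```

```text
6.4 [0.42893327 0.31139984 0.06416573] [ 2.17227312e-03  9.99995674e-01  3.48992050e-04 -1.95236974e-03] [ 0.90764244 -0.08439678 -0.816006  ]
```

View pics/w3.png

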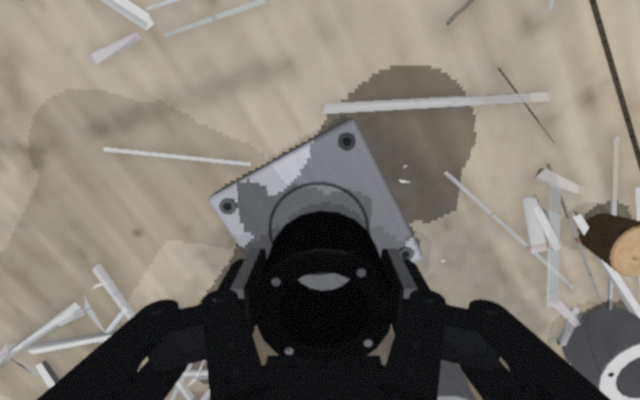

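```bash
python3 - <<'E'
from h import *
s=snapshot("wrist")
a,b=ray(s,(228,206),.014),ray(s,(407,255),.014)
print("plate",(a+b)/2, np.linalg.norm(a-b), "top scr",ray(s,(347,141),.014))
d=np.array([ray(s,p,.087) for p in [(276,282),(361,272),(368,343),(289,351)]]); print("part",d.mean(0),np.linalg.norm(d[0]-d[2]))
print(ctrl.get_obs()["tool_pos"])
for p in [(264,134),(336,93),(373,166),(305,203)]:pass
E
```

```text
plate [0.43142069 0.31432811 0.014     ] 0.11590274784461613 top scr [0.48686571 0.29881117 0.014     ]
part [0.42644306 0.31232581 0.087     ] 0.04732543121182729
[0.43027038 0.31253919 0.066203  ]
```

>>> carry_out(
  commands=[
    [[0.04,-0.03,0.2],[0,0,0]],
    [[0,0,0.15],[0,0,0]],
    [[0,0,0.1],[0,0,0]],
    [[0,0,0.02],[0,0,0]],
    [[0,0,0],[0,0,0]],
    [[0,0,0],[0,0,0]],
  ],
)

```text
clock: 7.25
tool_pos: [0.4329, 0.3149, 0.0386]
ee_rot: [-0.0, 1.0, 0.001, 0.0]
wrist_force: [0.4, -0.4, -1.6]
opening: 0.654
grip_force: 43.7
```

>>> carry_out(
  commands=[
    [[0,0,0.03],[0,0,0]],
    [[0,0,0.02],[0,0,0]],
    [[0,0,0],[0,0,0]],
  ],
)

```text
clock: 7.62
tool_pos: [0.433, 0.315, 0.0374]
ee_rot: [-0.0, 1.0, 0.001, 0.001]
wrist_force: [-4.5, -1.1, 10.9]
opening: 0.659
grip_force: 45.2
```

Contact at 11 N. I'll open, rise and look.

>>> carry_out(
  commands=[
    [[0,0,0],[0,0,0]],
    [[0,0,0],[0,0,0]],
    [[0,0,0],[0,0,0]],
    [[0,0,0],[0,0,0]],
  ],
  grip=1.0,
)

```text
clock: 8.12
tool_pos: [0.4327, 0.3146, 0.0351]
ee_rot: [0.0, 1.0, 0.001, -0.0]
wrist_force: [-0.8, -0.2, 0.5]
opening: 1.001
grip_force: 0.0
```

>>> carry_out(
  commands=[
    [[0,0,-0.5],[0,0,0]],
    [[0,0,-0.8],[0,0,0]],
    [[0,0,-0.8],[0,0,0]],
    [[0,0,0],[0,0,0]],
    [[0,0,0],[0,0,0]],
  ],
)

```text
clock: 8.75
tool_pos: [0.4322, 0.3143, 0.1608]
ee_rot: [0.0, 1.0, 0.0, -0.0]
wrist_force: [-0.3, 1.2, -0.5]
opening: 1.0
grip_force: 0.0
```

```bash
python3 - <<'E'
from h import *
o=ctrl.get_obs();print(o["clock"],o["tool_pos"],o["opening"])
s=snapshot("wrist");c=s["color"];cv2.imwrite("pics/w4.png",cv2.resize(c[80:330,180:470][:,:,::-1],None,fx=2.4,fy=2.4,interpolation=cv2.INTER_CUBIC))
uv=proj(s,(.433,.3145,.059)); print(uv); find(s,uv,.059,(.029,.018))
E
```

```text
8.75 [0.43224159 0.31426758 0.16078854] 1.0001606861298775
[323.25056619 206.82523931]
```

View pics/w4.png

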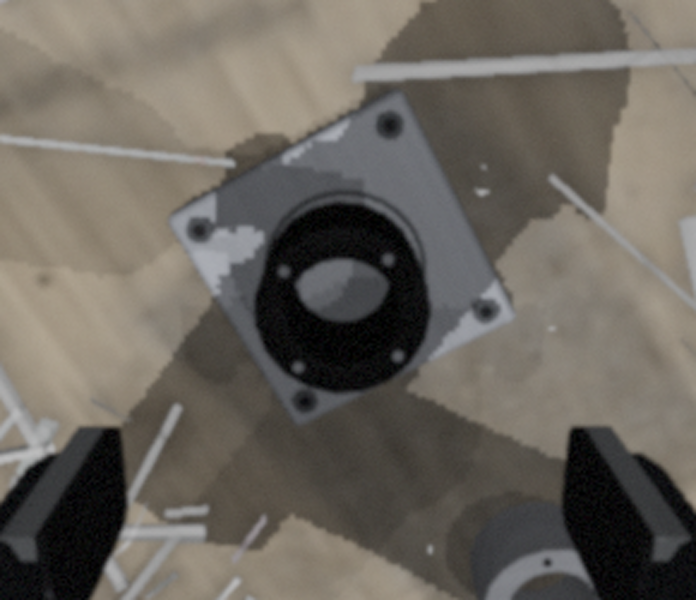

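Crop: plate screws at (390,124), (200,230), (487,310) and (304,401); graphite dots at (284,271), (388,260), (398,356) and (298,367). I'll compare the two centres.

```bash
python3 - <<'E'
from h import *
s=snapshot("wrist")
f=lambda P,z: np.array([ray(s,(u/2.4+180,v/2.4+80),z) for u,v in P])
p=f([(390,124),(200,230),(487,310),(304,401)],.014);d=f([(284,271),(388,260),(398,356),(298,367)],.059)
print(p.mean(0),d.mean(0),np.linalg.norm(d[0]-d[2]),np.linalg.norm(d[1]-d[3]),np.linalg.norm(p[0]-p[3]),np.linalg.norm(p[1]-p[2]))
# bore through view: bottom edge & base visible crescent
# foot of the body vs scribed circle: line along X,  top image side
E
```

```text
[0.43137105 0.31343626 0.014     ] [0.42950906 0.31466447 0.059     ] 0.04700527088328379 0.04683292626560737 0.11380970471724665 0.11354373114795074
```

Body is about 2 mm short in X and 1 mm off in Y. I'll regrip, nudge and release.

>>> carry_out(
  commands=[
    [[0,0,0.7],[0,0,0]],
    [[0,0,0.7],[0,0,0]],
    [[0,0,0.5],[0,0,0]],
    [[0,0,0.12],[0,0,0]],
    [[0,0,0],[0,0,0]],
  ],
)

```text
clock: 9.48
tool_pos: [0.4327, 0.3146, 0.0396]
ee_rot: [0.001, 1.0, 0.001, -0.0]
wrist_force: [-0.1, -0.7, 0.1]
opening: 1.0
grip_force: 0.0
```

>>> carry_out(
  commands=[
    [[0,0,0],[0,0,0]],
    [[0,0,0],[0,0,0]],
    [[0,0,0],[0,0,0]],
    [[0,0,0],[0,0,0]],
    [[0,0,0],[0,0,0]],
    [[0.035,0.015,-0.01],[0,0,0]],
    [[0,0,0],[0,0,0]],
    [[0,0,0],[0,0,0]],
  ],
  grip=0.4,
)

```text
clock: 10.48
tool_pos: [0.4352, 0.3144, 0.0416]
ee_rot: [-0.001, 1.0, 0.001, 0.001]
wrist_force: [-3.1, -0.3, 6.8]
opening: 0.655
grip_force: 43.3
```

>>> carry_out(
  commands=[
    [[0,0,0.01],[0,0,0]],
    [[0,0,0],[0,0,0]],
    [[0,0,0],[0,0,0]],
    [[0,0,0],[0,0,0]],
  ],
  grip=1.0,
)

```text
clock: 10.98
tool_pos: [0.4348, 0.3137, 0.0399]
ee_rot: [0.0, 1.0, 0.001, -0.0]
wrist_force: [0.5, -0.3, 0.2]
opening: 1.002
grip_force: 0.0
```

>>> carry_out(
  commands=[
    [[0,0,-0.5],[0,0,0]],
    [[0,0,-0.8],[0,0,0]],
    [[0,0,-0.75],[0,0,0]],
    [[0,0,0],[0,0,0]],
    [[0,0,0],[0,0,0]],
  ],
)

```text
clock: 11.6
tool_pos: [0.4343, 0.3134, 0.1626]
ee_rot: [0.0, 1.0, 0.0, -0.0]
wrist_force: [-0.5, -0.1, -0.7]
opening: 1.004
grip_force: 0.0
```

```bash
cat >> h.py <<'E'
def near_dots(s,pts,z,dark,win=6):
    """refine hand-picked dots: centroid of contrast in a small window"""
    g=cv2.cvtColor(s["color"],cv2.COLOR_RGB2GRAY).astype(float); q=[]
    for u,v in pts:
        x,y=int(round(u)),int(round(v)); w=g[y-win:y+win+1,x-win:x+win+1]; w=(np.median(w)-w) if dark else (w-np.median(w))
        w=np.where(w>0.5*w.max(),w,0); yy,xx=np.mgrid[y-win:y+win+1,x-win:x+win+1]; q.append(((w*xx).sum()/w.sum(),(w*yy).sum()/w.sum()))
    return np.array(q),np.array([ray(s,p,z) for p in q])
E
python3 - <<'E'
from h import *
o=ctrl.get_obs();print(o["clock"],o["tool_pos"],o["opening"])
s=snapshot("wrist");np.save("w5.npy",s["color"])
c=lambda P:[(u/2.4+180,v/2.4+80) for u,v in P]
q,p=near_dots(s,c([(390,124),(200,230),(487,310),(304,401)]),.014,True);print(np.round(q,1).tolist(),p.mean(0))
q,d=near_dots(s,c([(284,266),(388,255),(398,351),(298,362)]),.059,False);print(np.round(q,1).tolist(),d.mean(0))
E
```

```text
11.6 [0.4343443  0.31338549 0.16264313] 1.0039693412757118
[[340.7, 134.2], [262.0, 177.4], [380.7, 210.8], [305.9, 248.1]] [0.43149922 0.31445666 0.014     ]
[[298.9, 192.8], [340.9, 187.4], [347.8, 229.0], [302.2, 233.6]] [0.43091508 0.31421992 0.059     ]
```

Centred to within 1 mm. Next is the brass ring.

>>> carry_out(
  commands=[
    [[-0.02,0.98,0],[0,0,0]],
    [[-0.02,0.98,0],[0,0,0]],
    [[-0.02,0.98,0],[0,0,0]],
    [[-0.02,0.98,0],[0,0,0]],
    [[-0.02,0.98,0],[0,0,0]],
    [[-0.02,0.98,0],[0,0,0]],
    [[-0.02,0.98,0],[0,0,0]],
    [[-0.02,0.98,0],[0,0,0]],
  ],
)

```text
clock: 12.65
tool_pos: [0.4248, -0.1584, 0.1619]
ee_rot: [-0.0, 1.0, 0.001, -0.001]
wrist_force: [1.2, 0.2, -0.5]
opening: 1.002
grip_force: 0.0
```

>>> carry_out(
  commands=[
    [[-0.02,0.98,0.1],[0,0,0]],
    [[-0.02,0.98,0.2],[0,0,0]],
    [[0,0,0],[0,0,0]],
    [[0,0,0],[0,0,0]],
  ],
)

```text
clock: 13.15
tool_pos: [0.4226, -0.2741, 0.1438]
ee_rot: [-0.001, 1.0, 0.0, -0.002]
wrist_force: [0.5, -0.0, 0.0]
opening: 1.0
grip_force: 0.0
```

```bash
python3 - <<'E'
from h import *
o=ctrl.get_obs();print(o["clock"],o["tool_pos"],o["joint_positions"][5])
s=snapshot("wrist");c=s["color"];cv2.imwrite("pics/w6.png",cv2.resize(c[120:290,230:430][:,:,::-1],None,fx=3,fy=3,interpolation=cv2.INTER_CUBIC))
hsv=cv2.cvtColor(c,cv2.COLOR_RGB2HSV).astype(int);m=(hsv[:,:,0]>18)&(hsv[:,:,0]<34)&(hsv[:,:,1]>130)
for b in blobs(m,200)[:3]: print(b[:4],cv2.boundingRect(b[4]),ray(s,b[:2],.026),pxr(s,ray(s,b[:2],.026),.027))
E
```

```text
13.15 [ 0.42261117 -0.27409573  0.14376249] 1.8238900883517004
(324.1, 189.2, 26.4, 640.5) (298, 166, 52, 33) [ 0.43293159 -0.27440181  0.026     ] 32.55867203155031
```

View pics/w6.png

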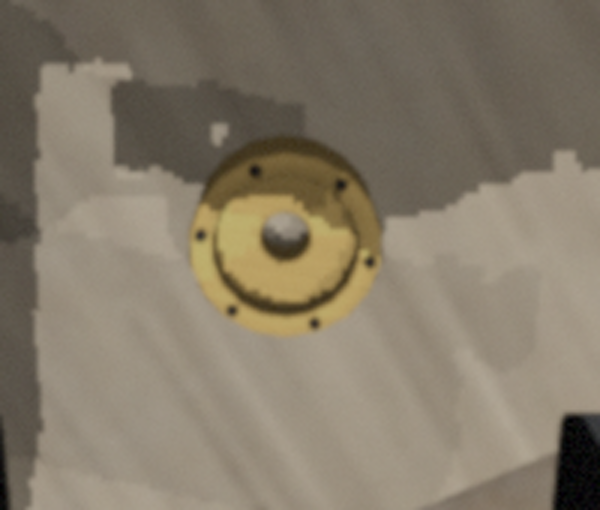

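Crop: brass with six screw dots at (255,172), (341,185), (370,262), (315,323), (231,311) and (201,236), so the centre is about (285.5,248).

```bash
python3 - <<'E'
from h import *
s=snapshot("wrist")
q,p=near_dots(s,[(u/3+230,v/3+120) for u,v in [(255,172),(341,185),(370,262),(315,323),(231,311),(201,236)]],.026,True,4)
print(np.round(q,1).tolist(),p.mean(0),ray(s,(325.2,202.7),.026)); t=s["T"];print(t[:3,3],ctrl.get_obs()["tool_pos"])
E
```

```text
[[315.1, 176.6], [343.5, 181.9], [352.7, 207.1], [334.3, 227.2], [308.0, 223.0], [297.0, 198.3]] [ 0.42176767 -0.27475604  0.026     ] [ 0.42177822 -0.27482871  0.026     ]
[ 0.50144399 -0.2730223   0.27337636] [ 0.42343111 -0.27324016  0.14476729]
```

>>> carry_out(
  commands=[
    [[-0.02,0.02,0.6],[0,0,0]],
    [[0,0,0.7],[0,0,0]],
    [[0,0,0.5],[0,0,0]],
    [[0,0,0.2],[0,0,0]],
    [[0,0,0.08],[0,0,0]],
    [[0,0,0],[0,0,0]],
  ],
)

```text
clock: 14.0
tool_pos: [0.4231, -0.2753, 0.0211]
ee_rot: [0.0, 1.0, 0.001, 0.001]
wrist_force: [0.9, -2.0, 0.6]
opening: 1.002
grip_force: 0.0
```

>>> carry_out(
  commands=[
    [[0,0,0],[0,0,0]],
    [[0,0,0],[0,0,0]],
    [[0,0,0],[0,0,0]],
    [[0,0,0],[0,0,0]],
    [[0,0,0],[0,0,0]],
    [[0,0,0],[0,0,0]],
  ],
  grip=0.4,
)

```text
clock: 14.75
tool_pos: [0.4229, -0.2756, 0.0216]
ee_rot: [0.0, 1.0, 0.001, 0.001]
wrist_force: [-1.2, 0.4, 5.1]
opening: 0.614
grip_force: 41.0
```

>>> carry_out(
  commands=[
    [[0,0,-0.8],[0,0,0]],
    [[0,0,-0.85],[0,0,0]],
    [[0.02,-0.98,0],[0,0,0]],
    [[0.02,-0.98,0],[0,0,0]],
    [[0.02,-0.98,0],[0,0,0]],
    [[0.02,-0.98,0],[0,0,0]],
    [[0.02,-0.98,0],[0,0,0]],
    [[0.02,-0.98,0],[0,0,0]],
  ],
)

```text
clock: 15.75
tool_pos: [0.4287, 0.0792, 0.1197]
ee_rot: [-0.0, 1.0, 0.001, 0.0]
wrist_force: [1.4, -0.7, -0.5]
opening: 0.615
grip_force: 43.1
```

>>> carry_out(
  commands=[
    [[0.02,-0.98,0],[0,0,0]],
    [[0.02,-0.98,0],[0,0,0]],
    [[0,-0.98,0],[0,0,0]],
    [[0,-0.98,0],[0,0,0]],
    [[0,0,0],[0,0,0]],
    [[0,0,0],[0,0,0]],
  ],
)

```text
clock: 16.5
tool_pos: [0.4305, 0.312, 0.1189]
ee_rot: [0.001, 1.0, 0.001, -0.001]
wrist_force: [0.2, -0.5, -1.6]
opening: 0.613
grip_force: 43.1
```

```bash
python3 - <<'E'
from h import *
o=ctrl.get_obs();print(o["clock"],o["tool_pos"],o["opening"],o["grip_force"])
s=snapshot("wrist");c=s["color"];cv2.imwrite("pics/w7.png",cv2.resize(c[130:400,200:450][:,:,::-1],None,fx=2.2,fy=2.2,interpolation=cv2.INTER_CUBIC))
E
```

```text
16.5 [0.43050532 0.31196591 0.11885592] 0.6132948105659393 43.13786527141929
```

View pics/w7.png

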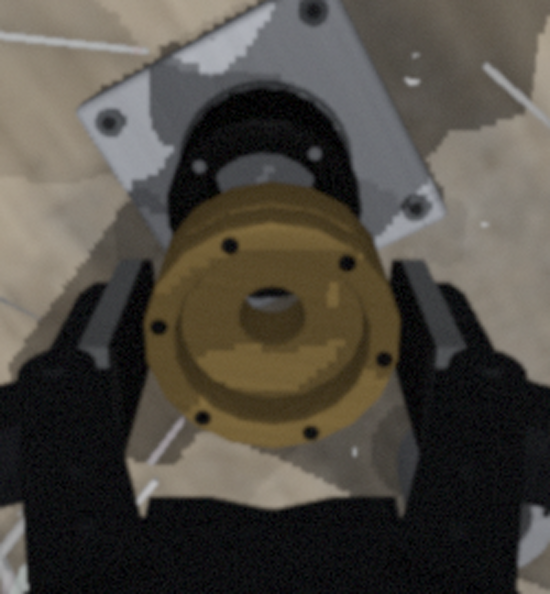

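Crop: brass dots centre at about (272,341), and two graphite dots at (199,166) and (315,153). I'll compute the offset between them.

```bash
python3 - <<'E'
from h import *
s=snapshot("wrist")
c=lambda P:[(u/2.2+200,v/2.2+130) for u,v in P]
q,b=near_dots(s,c([(230,246),(347,263),(384,360),(311,433),(203,418),(159,328)]),.1245,True,4);print(np.round(q,1).tolist(),"brass",b.mean(0))
q,g=near_dots(s,c([(199,166),(315,153)]),.059,False,4);print(np.round(q,1).tolist())
q,p=near_dots(s,c([(313,10),(110,122),(415,206)]),.014,True,6);print("plate",(p[1]+p[2])/2)
m=g.mean(0); e=g[1]-g[0]; L=np.linalg.norm(e[:2]); print(L)
# square of dots: centre lies L/2 behind the front edge (towards -X)
n=np.array([e[1],-e[0]])/L; n=n if n[0]<0 else -n
print("graphite",m[:2]+n*L/2); print(ctrl.get_obs()["tool_pos"])
E
```

```text
[[304.1, 241.4], [357.4, 249.2], [374.1, 293.0], [340.8, 326.3], [291.5, 319.6], [271.5, 278.2]] brass [0.4298807  0.31172678 0.1245    ]
[[289.4, 205.5], [341.8, 199.5]]
plate [0.43175035 0.31492069 0.014     ]
0.03342250837789678
graphite [0.43170633 0.31454507]
[0.43092721 0.31116202 0.11915936]
```

>>> carry_out(
  commands=[
    [[0.03,-0.045,0.2],[0,0,0]],
    [[0,0,0.2],[0,0,0]],
    [[0,0,0.15],[0,0,0]],
    [[0,0,0.05],[0,0,0]],
    [[0,0,0.03],[0,0,0]],
    [[0,0,0],[0,0,0]],
  ],
)

```text
clock: 17.35
tool_pos: [0.4331, 0.3154, 0.0816]
ee_rot: [-0.0, 1.0, 0.001, 0.0]
wrist_force: [-0.5, 0.5, -1.6]
opening: 0.619
grip_force: 43.1
```

>>> carry_out(
  commands=[
    [[0,0,0.02],[0,0,0]],
    [[0,0,0],[0,0,0]],
  ],
)

```text
clock: 17.6
tool_pos: [0.4332, 0.3156, 0.0807]
ee_rot: [-0.0, 1.0, 0.001, 0.0]
wrist_force: [-0.7, 0.9, -0.3]
opening: 0.618
grip_force: 43.2
```

>>> carry_out(
  commands=[
    [[0,0.015,0.02],[0,0,0]],
    [[0,0,0.01],[0,0,0]],
    [[0,0,0],[0,0,0]],
  ],
)

```text
clock: 17.98
tool_pos: [0.4334, 0.3155, 0.0806]
ee_rot: [-0.001, 1.0, 0.001, 0.001]
wrist_force: [-5.1, 0.1, 10.9]
opening: 0.613
grip_force: 44.2
```

Contact. I'll release, rise and check.

>>> carry_out(
  commands=[
    [[0,0,0],[0,0,0]],
    [[0,0,0],[0,0,0]],
    [[0,0,0],[0,0,0]],
    [[0,0,0],[0,0,0]],
  ],
  grip=1.0,
)

```text
clock: 18.48
tool_pos: [0.433, 0.3143, 0.0783]
ee_rot: [0.0, 1.0, 0.001, -0.0]
wrist_force: [0.1, -0.1, -0.3]
opening: 0.998
grip_force: 0.0
```

>>> carry_out(
  commands=[
    [[0,0,-0.5],[0,0,0]],
    [[0,0,-0.8],[0,0,0]],
    [[0,0,-0.7],[0,0,0]],
    [[0,0,0],[0,0,0]],
    [[0,0,0],[0,0,0]],
  ],
)

```text
clock: 19.1
tool_pos: [0.4326, 0.314, 0.1979]
ee_rot: [0.0, 1.0, 0.0, -0.0]
wrist_force: [-0.5, -0.5, -0.6]
opening: 0.997
grip_force: 0.0
```

```bash
python3 - <<'E'
from h import *
o=ctrl.get_obs();print(o["clock"],o["tool_pos"],o["opening"],o["grip_force"])
s=snapshot("wrist");c=s["color"];cv2.imwrite("pics/w8.png",cv2.resize(c[110:270,230:420][:,:,::-1],None,fx=3,fy=3,interpolation=cv2.INTER_CUBIC))
E
```

```text
19.1 [0.43259308 0.31399767 0.19793426] 0.996843203106708 0.0
```

View pics/w8.png

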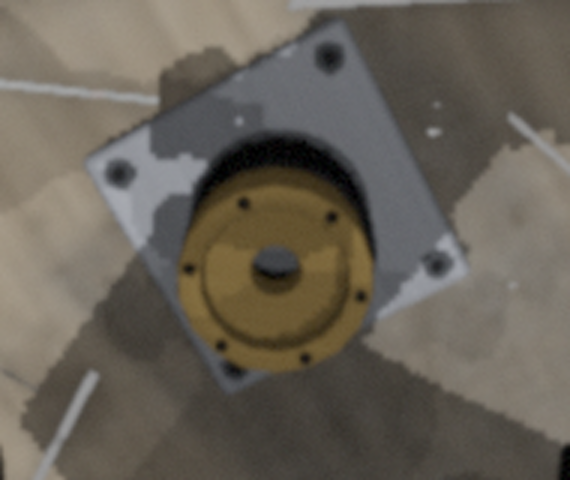

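Crop: brass dots at (243,203) … (189,269), plate screws at (330,57), (120,173) and (437,263). I'll compute the centres and measure the cork and reds numerically in the same picture.

```bash
python3 - <<'E'
from h import *
s=snapshot("wrist")
c=lambda P:[(u/3+230,v/3+110) for u,v in P]
q,b=near_dots(s,c([(243,203),(332,217),(361,296),(305,358),(221,346),(189,269)]),.085,True,4);print("brass",b.mean(0),np.round(b[:,2],3)[:1])
q,p=near_dots(s,c([(330,57),(120,173),(437,263)]),.014,True,5);print("plate",(p[1]+p[2])/2)
col=s["color"];hsv=cv2.cvtColor(col,cv2.COLOR_RGB2HSV).astype(int);H,S,V=hsv[:,:,0],hsv[:,:,1],hsv[:,:,2]
print("cork at",proj(s,(.424,.125,.03)),"hsv",hsv[tuple(int(x) for x in proj(s,(.424,.125,.03))[::-1])])
E
```

```text
brass [0.43218581 0.31565627 0.085     ] [0.085]
plate [0.43149147 0.31447758 0.014     ]
cork at [514.79239419 194.53976738] hsv [ 16  89 163]
```

>>> carry_out(
  commands=[
    [[-0.04,0.79,0.0],[0,0,0]],
    [[-0.04,0.79,0.2],[0,0,0]],
    [[-0.04,0.79,0.3],[0,0,0]],
    [[-0.03,0.78,0.4],[0,0,0]],
    [[0,0,0],[0,0,0]],
    [[0,0,0],[0,0,0]],
  ],
)

```text
clock: 19.95
tool_pos: [0.4246, 0.1254, 0.1442]
ee_rot: [0.0, 1.0, 0.001, -0.0]
wrist_force: [-0.0, -0.1, -0.8]
opening: 1.003
grip_force: 0.0
```

```bash
python3 - <<'E'
from h import *
o=ctrl.get_obs();print(o["clock"],o["tool_pos"])
s=snapshot("wrist");col=s["color"];hsv=cv2.cvtColor(col,cv2.COLOR_RGB2HSV).astype(int);H,S,V=hsv[:,:,0],hsv[:,:,1],hsv[:,:,2]
cv2.imwrite("pics/w9.png",cv2.resize(col[120:290,230:430][:,:,::-1],None,fx=3,fy=3,interpolation=cv2.INTER_CUBIC))
uv=proj(s,(.424,.125,.03)).astype(int);print(uv,hsv[uv[1]-20:uv[1]+21:5,uv[0]].tolist(),pxr(s,(.424,.125,.03),.017))
m=(H>7)&(H<17)&(S>105)&(V>130)
for b in blobs(cv2.morphologyEx(m.astype(np.uint8),cv2.MORPH_OPEN,np.ones((3,3))),150)[:4]: print(b[:4],cv2.boundingRect(b[4]),ray(s,b[:2],.03))
E
```

```text
19.95 [0.42455929 0.12538448 0.1441772 ]
[323 203] [[14, 96, 82], [14, 94, 92], [14, 97, 89], [15, 98, 91], [15, 99, 106], [16, 100, 97], [15, 110, 90], [16, 98, 96], [20, 46, 84]] 20.362070153476818
```

View pics/w9.png

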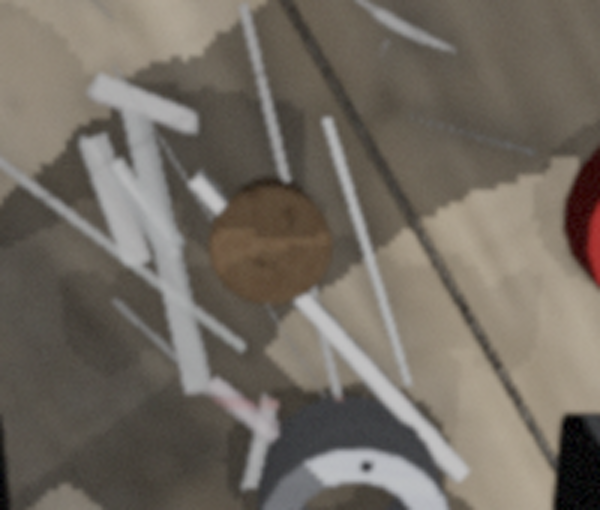

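Crop: cork top disc centred at (271,243), i.e. image (320.3,201). Descend on it.

>>> carry_out(
  commands=[
    [[0.015,-0.03,0.5],[0,0,0]],
    [[0,0,0.6],[0,0,0]],
    [[0,0,0.5],[0,0,0]],
    [[0,0,0.25],[0,0,0]],
    [[0,0,0.12],[0,0,0]],
    [[0,0,0],[0,0,0]],
  ],
  grip=0.7,
)

```text
clock: 20.75
tool_pos: [0.4255, 0.1279, 0.0263]
ee_rot: [0.0, 1.0, 0.001, 0.0]
wrist_force: [0.4, 1.0, -0.1]
opening: 0.702
grip_force: 0.0
```

>>> carry_out(
  commands=[
    [[0,0,0],[0,0,0]],
    [[0,0,0],[0,0,0]],
    [[0,0,0],[0,0,0]],
    [[0,0,0],[0,0,0]],
    [[0,0,0],[0,0,0]],
    [[0,0,0],[0,0,0]],
  ],
  grip=0.2,
  grip_force=20,
)

```text
clock: 21.5
tool_pos: [0.4258, 0.1277, 0.0271]
ee_rot: [-0.001, 1.0, 0.001, 0.001]
wrist_force: [-0.5, 0.5, 4.9]
opening: 0.373
grip_force: 19.8
```

>>> carry_out(
  commands=[
    [[0,0,-0.9],[0,0,0]],
    [[0,0,-1.0],[0,0,0]],
    [[0,0,-0.1],[0,0,0]],
    [[0.03,-0.78,0],[0,0,0]],
    [[0.03,-0.78,0],[0,0,0]],
    [[0.03,-0.78,0],[0,0,0]],
    [[0.03,-0.78,0],[0,0,0]],
    [[0,0,0],[0,0,0]],
  ],
)

```text
clock: 22.5
tool_pos: [0.4318, 0.3166, 0.1448]
ee_rot: [0.0, 1.0, 0.002, -0.0]
wrist_force: [-0.5, 0.0, 0.4]
opening: 0.376
grip_force: 20.1
```

>>> carry_out(
  commands=[
    [[0,0,0],[0,0,0]],
    [[0,0,0.15],[0,0,0]],
    [[0,0,0.1],[0,0,0]],
    [[0,0,0],[0,0,0]],
  ],
)

```text
clock: 23.0
tool_pos: [0.4319, 0.3134, 0.1306]
ee_rot: [0.001, 1.0, 0.0, -0.001]
wrist_force: [0.3, -0.2, -0.4]
opening: 0.375
grip_force: 20.1
```

```bash
python3 - <<'E'
from h import *
o=ctrl.get_obs();print(o["clock"],o["tool_pos"],o["opening"],o["grip_force"],o["wrist_force"])
s=snapshot("wrist");c=s["color"];cv2.imwrite("pics/w10.png",cv2.resize(c[130:400,200:450][:,:,::-1],None,fx=2.2,fy=2.2,interpolation=cv2.INTER_CUBIC))
E
```

```text
23.0 [0.43188352 0.31340005 0.13055099] 0.3748868103981515 20.14075012578388 [ 0.27179175 -0.20756401 -0.40064504]
```

View pics/w10.png

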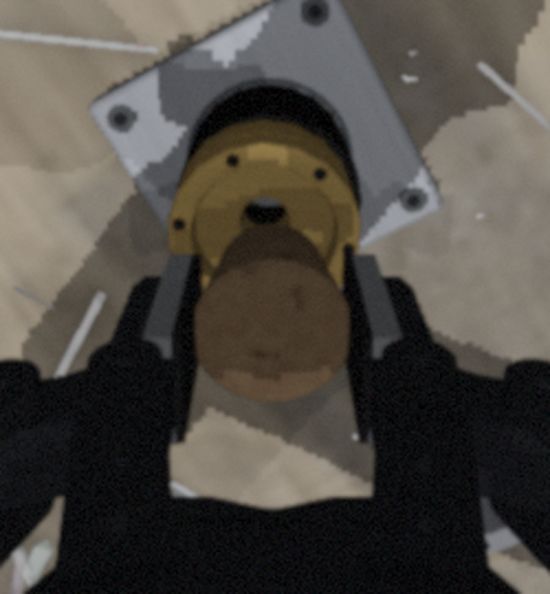

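Picture: the cork hangs upright, with brass centre u about 264 against cork u about 272 in the crop. So I need about 2 mm towards +Y, then lower.

>>> carry_out(
  commands=[
    [[0.01,-0.03,0.1],[0,0,0]],
    [[0,0,0.15],[0,0,0]],
    [[0,0,0.12],[0,0,0]],
    [[0,0,0.06],[0,0,0]],
    [[0,0,0.03],[0,0,0]],
    [[0,0,0],[0,0,0]],
  ],
)

```text
clock: 23.8
tool_pos: [0.4328, 0.3162, 0.1037]
ee_rot: [0.0, 1.0, 0.001, 0.0]
wrist_force: [-0.1, 0.5, 0.0]
opening: 0.374
grip_force: 20.1
```

>>> carry_out(
  commands=[
    [[0,0,0.02],[0,0,0]],
    [[0,0,0.02],[0,0,0]],
    [[0,0,0],[0,0,0]],
  ],
)

```text
clock: 24.18
tool_pos: [0.433, 0.3164, 0.1021]
ee_rot: [-0.0, 1.0, 0.001, 0.0]
wrist_force: [-0.2, -1.4, 5.2]
opening: 0.373
grip_force: 20.4
```

Seated. Release, rise and check numerically, then move to the aluminium body.

>>> carry_out(
  commands=[
    [[0,0,0],[0,0,0]],
    [[0,0,0],[0,0,0]],
    [[0,0,0],[0,0,0]],
    [[0,0,-0.5],[0,0,0]],
    [[0,0,-0.8],[0,0,0]],
    [[0,0,-0.4],[0,0,0]],
    [[0,0,0],[0,0,0]],
    [[0,0,0],[0,0,0]],
  ],
  grip=1.0,
)

```text
clock: 25.18
tool_pos: [0.4321, 0.3157, 0.2022]
ee_rot: [0.001, 1.0, 0.0, -0.001]
wrist_force: [-0.4, -0.0, -0.5]
opening: 1.001
grip_force: 0.0
```

```bash
python3 - <<'E'
from h import *
o=ctrl.get_obs();print(o["clock"],o["tool_pos"])
s=snapshot("wrist");c=s["color"];np.save("w11.npy",c);hsv=cv2.cvtColor(c,cv2.COLOR_RGB2HSV).astype(int);H,S,V=hsv[:,:,0],hsv[:,:,1],hsv[:,:,2]
e=proj(s,(.4325,.3152,.105));print("expect",e,pxr(s,(.4325,.3152,.105),.017))
x,y=e.astype(int);print(H[y,x-45:x+46:5],S[y,x-45:x+46:5]);print(H[y-45:y+46:5,x])
m=(H>=9)&(H<=17)&(S>80);m[:,:x-60]=0;m[:,x+60:]=0
for b in blobs(cv2.morphologyEx(m.astype(np.uint8),cv2.MORPH_OPEN,np.ones((5,5))),150)[:3]: print(b[:4],cv2.boundingRect(b[4]))
E
```

```text
25.175 [0.4321488  0.31568634 0.20221904]
expect [324.0732717  209.16914309] 21.7015325839698
[ 16  20 108  21  19  15  15  15  16  15  15  15  14  18  21  18 113 107
  15] [ 38  32  15 129 130  98 101 107  93  97 105 101 104 116 132  60  14  12
  21]
[21 20 20 21 18 13 16 15 15 15 14 16 14 19 20 22 16 20 20]
(321.7, 207.6, 22.2, 1376.5) (301, 187, 43, 42)
```

>>> carry_out(
  commands=[
    [[0.35,0.8,0],[0,0,0]],
    [[0.35,0.8,0],[0,0,0]],
    [[0.35,0.8,0],[0,0,0]],
    [[0.35,0.8,0.3],[0,0,0]],
    [[0.35,0.8,0.4],[0,0,0]],
    [[0,0,0],[0,0,0]],
    [[0,0,0],[0,0,0]],
  ],
)

```text
clock: 26.1
tool_pos: [0.5378, 0.076, 0.1603]
ee_rot: [0.0, 1.0, 0.0, -0.001]
wrist_force: [-0.3, 0.4, -0.8]
opening: 1.0
grip_force: 0.0
```

```bash
python3 - <<'E'
from h import *
o=ctrl.get_obs();print(o["clock"],o["tool_pos"])
s=snapshot("wrist");c=s["color"];np.save("w12.npy",c);hsv=cv2.cvtColor(c,cv2.COLOR_RGB2HSV).astype(int);H,S,V=hsv[:,:,0],hsv[:,:,1],hsv[:,:,2]
p=(.537,.076,.035);e=proj(s,p);R=pxr(s,p,.029);print("expect",e,R);find(s,e,.035,(.029,.018))
x,y=e.astype(int);print("S",S[y,x-50:x+51:5]);print("V",V[y,x-50:x+51:5]);print("S",S[y-50:y+51:5,x]);print("V",V[y-50:y+51:5,x])
E
```

```text
26.1 [0.53776648 0.07603873 0.16033323]
expect [323.45867254 199.58456732] 33.4141000343196
0.018 20.7 (321.6, 195.9, 20.8) [0.5403 0.0776 0.035 ]
S [51 55 48 12 11 12 14 47 52 49 45 44 47 19 11 12  4 38 42 44 40]
V [115 107 100 132 142 133  72 108  94 105 120 116  81  68 138 143 136 159
 151 144 139]
S [47 46 14 16 13 11 45 48 46 43 45 47 15 18  8  9 21 40 42 40 36]
V [103  83  71  98 118 114 107 107 112 112 120  76  69  69 192 195 169 164
 159 145 121]
```

Cork disc is upright and seated (43 px across, as predicted for its top at z=0.105). Now I'll fit the aluminium top.

```bash
python3 - <<'E'
from h import *
s=snapshot("wrist");c=s["color"];hsv=cv2.cvtColor(c,cv2.COLOR_RGB2HSV).astype(int);H,S,V=hsv[:,:,0],hsv[:,:,1],hsv[:,:,2]
m=(S<27)&(V>88);k=np.zeros_like(m);k[140:260,260:390]=1;m&=k
m=cv2.morphologyEx(m.astype(np.uint8),cv2.MORPH_OPEN,np.ones((3,3)))
for b in blobs(m,100)[:3]:
    print(b[:4],cv2.boundingRect(b[4]),ray(s,b[:2],.035)); print(cv2.fitEllipse(b[4]))
y=int(195.5)
for dy in(-10,0,10): r=np.where(m[y+dy])[0]; print(r.min(),r.max())
for dx in(-10,0,10): r=np.where(m[:,322+dx])[0]; print(r.min(),r.max())
E
```

```text
(321.2, 195.9, 34.3, 3409.5) (287, 164, 69, 66) [0.5403706  0.07870053 0.035     ]
((321.24884033203125, 196.55670166015625), (64.45581817626953, 67.39546203613281), 87.1803970336914)
290 353
287 355
289 354
166 248
164 229
166 227
```

>>> carry_out(
  commands=[
    [[0.025,-0.03,0.5],[0,0,0]],
    [[0,0,0.7],[0,0,0]],
    [[0,0,0.6],[0,0,0]],
    [[0,0,0.35],[0,0,0]],
    [[0,0,0.15],[0,0,0]],
    [[0,0,0],[0,0,0]],
  ],
)

```text
clock: 26.95
tool_pos: [0.5396, 0.0789, 0.0235]
ee_rot: [0.0, 1.0, 0.001, 0.0]
wrist_force: [0.7, -0.4, -0.4]
opening: 1.002
grip_force: 0.0
```

>>> carry_out(
  commands=[
    [[0,0,0],[0,0,0]],
    [[0,0,0],[0,0,0]],
    [[0,0,0],[0,0,0]],
    [[0,0,0],[0,0,0]],
    [[0,0,0],[0,0,0]],
    [[0,0,0],[0,0,0]],
  ],
  grip=0.4,
  grip_force=40,
)

```text
clock: 27.7
tool_pos: [0.5403, 0.0785, 0.0249]
ee_rot: [-0.0, 1.0, 0.001, 0.001]
wrist_force: [-1.6, 0.1, 6.0]
opening: 0.662
grip_force: 42.6
```

>>> carry_out(
  commands=[
    [[0,0,-0.7],[0,0,0]],
    [[0,0,-0.7],[0,0,0]],
    [[0,0,0],[0,0,0]],
  ],
)

```text
clock: 28.08
tool_pos: [0.5416, 0.0789, 0.111]
ee_rot: [-0.002, 1.0, 0.001, 0.004]
wrist_force: [1.2, -0.7, -1.9]
opening: 0.659
grip_force: 44.0
```

>>> carry_out(
  commands=[
    [[-0.15,0.94,0],[0,0,0]],
    [[-0.15,0.94,0],[0,0,0]],
    [[-0.15,0.94,0],[0,0,0]],
    [[-0.15,0.94,0],[0,0,0]],
    [[0,0,0],[0,0,0]],
    [[0,0,0],[0,0,0]],
    [[0,0,0],[0,0,0]],
  ],
)

```text
clock: 28.95
tool_pos: [0.5038, -0.1465, 0.1069]
ee_rot: [-0.0, 1.0, 0.001, -0.0]
wrist_force: [-0.1, 1.1, -2.2]
opening: 0.657
grip_force: 44.1
```

```bash
python3 - <<'E'
from h import *
o=ctrl.get_obs();print(o["clock"],o["tool_pos"],o["grip_force"])
s=snapshot("wrist");c=s["color"];np.save("w13.npy",c);hsv=cv2.cvtColor(c,cv2.COLOR_RGB2HSV).astype(int);H,S,V=hsv[:,:,0],hsv[:,:,1],hsv[:,:,2]
m=(H>95)&(H<125)&(S>100)
b=blobs(m,500)[0];print(b[:4],cv2.boundingRect(b[4]));h=cv2.convexHull(b[4]);el=cv2.fitEllipse(h);print(el,ray(s,el[0],.014),pxr(s,(.58,-.147,.014),.054))
# hull points cast to plane, circle fit
P=np.array([ray(s,p[0],.014)[:2] for p in b[4]]);hp=cv2.convexHull((P*1e4).astype(np.float32))[:,0]/1e4
A=np.c_[2*hp,np.ones(len(hp))];x=np.linalg.lstsq(A,(hp**2).sum(1),rcond=None)[0];print("circle",x[:2],np.sqrt(x[2]+x[:2]@x[:2]))
# white circle inside
w=(S<70)&(V>120);k=np.zeros_like(m,np.uint8);cv2.fillConvexPoly(k,h,1);k=cv2.erode(k,np.ones((15,15)));w=(w&(k>0))
yx=np.argwhere(w);P=np.array([ray(s,(q[1],q[0]),.014)[:2] for q in yx]);A=np.c_[2*P,np.ones(len(P))];x=np.linalg.lstsq(A,(P**2).sum(1),rcond=None)[0];print("white",len(P),x[:2],np.sqrt(x[2]+x[:2]@x[:2]))
# held ring top z
z=o["tool_pos"][2]-.024+.035
a=(S<27)&(V>88);a[:220]=0;a[:,:240]=0;a[:,410:]=0
for b in blobs(cv2.morphologyEx(a.astype(np.uint8),cv2.MORPH_OPEN,np.ones((3,3))),300)[:2]: print("ring",b[:4],cv2.boundingRect(b[4]),ray(s,b[:2],z),pxr(s,ray(s,b[:2],z),.029))
E
```

```text
28.95 [ 0.50383003 -0.14649208  0.10692737] 44.088779389858246
(322.2, 96.3, 82.3, 20074.0) (245, 14, 157, 165)
((323.0455322265625, 96.40906524658203), (157.07431030273438, 164.53372192382812), 0.2735215127468109) [ 0.58575151 -0.14578656  0.014     ] 81.83117915815407
circle [ 0.58181711 -0.14578884] 0.052741898241862914
white 1261 [ 0.58337716 -0.14686941] 0.030677902830253054
ring (323.0, 288.9, 64.6, 11697.0) (259, 230, 129, 117) [ 0.50496841 -0.14605343  0.11792737] 62.77512469054106
```

>>> carry_out(
  commands=[
    [[0.65,0,0],[0,0,0]],
    [[0.64,0,0.1],[0,0,0]],
    [[0,0,0.4],[0,0,0]],
    [[0,0,0.3],[0,0,0]],
    [[0,0,0.15],[0,0,0]],
    [[0,0,0.1],[0,0,0]],
    [[0,0,0],[0,0,0]],
    [[0,0,0],[0,0,0]],
  ],
)

```text
clock: 30.0
tool_pos: [0.5817, -0.1474, 0.0451]
ee_rot: [0.0, 1.0, 0.001, 0.001]
wrist_force: [0.7, -0.2, -0.7]
opening: 0.659
grip_force: 44.1
```

>>> carry_out(
  commands=[
    [[0,0,0.03],[0,0,0]],
    [[0,0,0.03],[0,0,0]],
    [[0,0,0],[0,0,0]],
  ],
)

```text
clock: 30.38
tool_pos: [0.581, -0.1475, 0.0406]
ee_rot: [-0.0, 1.0, 0.001, -0.0]
wrist_force: [-0.5, 0.8, -1.5]
opening: 0.659
grip_force: 44.1
```

>>> carry_out(
  commands=[
    [[0.01,-0.015,0.02],[0,0,0]],
    [[0,0,0.02],[0,0,0]],
    [[0,0,0.01],[0,0,0]],
    [[0,0,0],[0,0,0]],
  ],
)

```text
clock: 30.88
tool_pos: [0.582, -0.1465, 0.0389]
ee_rot: [0.0, 1.0, 0.001, 0.0]
wrist_force: [-3.5, 1.0, 5.0]
opening: 0.664
grip_force: 44.7
```

>>> carry_out(
  commands=[
    [[0,0,0],[0,0,0]],
    [[0,0,0],[0,0,0]],
    [[0,0,0],[0,0,0]],
    [[0,0,-0.5],[0,0,0]],
    [[0,0,-0.8],[0,0,0]],
    [[0,0,-0.7],[0,0,0]],
    [[0,0,0],[0,0,0]],
    [[0,0,0],[0,0,0]],
  ],
  grip=1.0,
)

```text
clock: 31.88
tool_pos: [0.5812, -0.1464, 0.1572]
ee_rot: [-0.0, 1.0, 0.0, -0.0]
wrist_force: [0.3, -0.1, 0.0]
opening: 1.001
grip_force: 0.0
```

```bash
cat > chk.py <<'E'
from h import *
def circ(P):
    A=np.c_[2*P,np.ones(len(P))];x=np.linalg.lstsq(A,(P**2).sum(1),rcond=None)[0];return np.round(x[:2],4),round(float(np.sqrt(x[2]+x[:2]@x[:2])),4)
def hull(s,c,z):
    P=np.array([ray(s,p[0],z)[:2] for p in cv2.convexHull(c)]);return circ(P)
o=ctrl.get_obs();print(o["clock"],o["tool_pos"])
s=snapshot("wrist");c=s["color"];hsv=cv2.cvtColor(c,cv2.COLOR_RGB2HSV).astype(int);H,S,V=hsv[:,:,0],hsv[:,:,1],hsv[:,:,2]
m=(H>95)&(H<125)&(S>100)
b=blobs(m,500)[0];print("blue",cv2.boundingRect(b[4]),hull(s,b[4],.014))
E
cat chk.py > a.py; cat >> a.py <<'E'
a=(S<40)&(V>80);x,y,w,h=cv2.boundingRect(b[4]);k=np.zeros(a.shape,bool);k[y:y+h,x:x+w]=1;a&=k
for q in blobs(cv2.morphologyEx(a.astype(np.uint8),cv2.MORPH_OPEN,np.ones((5,5))),300)[:2]: print("ring",q[:4],cv2.boundingRect(q[4]),hull(s,q[4],.049))
cv2.imwrite("pics/w14.png",cv2.resize(c[y-10:y+h+10,x-10:x+w+10][:,:,::-1],None,fx=3,fy=3))
E
python3 a.py
```

```text
31.875 [ 0.58124216 -0.14640713  0.15717356]
blue (264, 132, 118, 114) (array([ 0.5826, -0.1457]), 0.053)
ring (323.6, 201.8, 38.0, 3783.0) (288, 170, 71, 69) (array([ 0.5817, -0.1465]), 0.0289)
```

Aluminium is within 1 mm of the base centre. Next is the red neck ring.

>>> carry_out(
  commands=[
    [[-0.63,-0.66,0],[0,0,0]],
    [[-0.63,-0.66,0],[0,0,0]],
    [[-0.63,-0.66,0.1],[0,0,0]],
    [[-0.63,-0.66,0.1],[0,0,0]],
    [[0,0,0],[0,0,0]],
    [[0,0,0],[0,0,0]],
    [[0,0,0],[0,0,0]],
  ],
)

```text
clock: 32.8
tool_pos: [0.4311, 0.0112, 0.1454]
ee_rot: [0.0, 1.0, -0.0, -0.0]
wrist_force: [0.3, -0.6, -0.7]
opening: 0.999
grip_force: 0.0
```

```bash
cat > b.py <<'E'
import sys
from h import *
exec(open("chk.py").read().split("m=(H>95)")[0].replace("from h import *",""))
z=float(sys.argv[1])
m=((H<8)|(H>170))&(S>120)
for b in blobs(m,300)[:3]:
    x,y,w,h=cv2.boundingRect(b[4]); print(x,y,w,h)
    if not(y>130 and x>250 and x<390): continue
    vm=V[y:y+h,x:x+w];print("V range",np.percentile(vm[m[y:y+h,x:x+w]],[5,25,50,75,95]))
    # lower half of the outline = top face rim
    P=np.array([p[0] for p in cv2.convexHull(b[4])]);yc=y+h-(w/2);P=P[P[:,1]>=yc-2];print(len(P),circ(np.array([ray(s,p,z)[:2] for p in P])))
E
python3 b.py .026
```

```text
32.8 [0.43109524 0.0112018  0.14540087]
288 168 63 66
V range [ 48.  78.  86. 145. 151.]
14 (array([0.4284, 0.0146]), 0.0263)
349 43 56 59
6 0 76 19
```

>>> carry_out(
  commands=[
    [[-0.03,-0.045,0.6],[0,0,0]],
    [[0,0,0.7],[0,0,0]],
    [[0,0,0.5],[0,0,0]],
    [[0,0,0.2],[0,0,0]],
    [[0,0,0.08],[0,0,0]],
    [[0,0,0],[0,0,0]],
  ],
)

```text
clock: 33.6
tool_pos: [0.4293, 0.0144, 0.0214]
ee_rot: [-0.0, 1.0, 0.0, 0.001]
wrist_force: [0.2, 0.6, 0.7]
opening: 0.999
grip_force: 0.0
```

>>> carry_out(
  commands=[
    [[0,0,0],[0,0,0]],
    [[0,0,0],[0,0,0]],
    [[0,0,0],[0,0,0]],
    [[0,0,0],[0,0,0]],
    [[0,0,0],[0,0,0]],
    [[0,0,0],[0,0,0]],
  ],
  grip=0.4,
)

```text
clock: 34.35
tool_pos: [0.4291, 0.0146, 0.0221]
ee_rot: [-0.0, 1.0, 0.001, 0.001]
wrist_force: [-1.5, 0.2, 7.7]
opening: 0.61
grip_force: 40.7
```

>>> carry_out(
  commands=[
    [[0,0,-0.8],[0,0,0]],
    [[0,0,-0.85],[0,0,0]],
    [[0,0,0],[0,0,0]],
    [[0,0,0],[0,0,0]],
  ],
)

```text
clock: 34.85
tool_pos: [0.4278, 0.0142, 0.1197]
ee_rot: [-0.0, 1.0, 0.0, -0.0]
wrist_force: [-0.3, 0.0, -1.9]
opening: 0.611
grip_force: 43.2
```

```bash
sed -i 's/y>130/y>180/' b.py; python3 b.py .1255
```

```text
34.85 [0.4277571  0.01424218 0.11965487]
265 213 118 120
V range [ 51.  57.  74.  87. 138.]
16 (array([0.4283, 0.0145]), 0.0264)
356 30 63 67
```

>>> carry_out(
  commands=[
    [[0.64,0.67,0],[0,0,0]],
    [[0.64,0.67,0],[0,0,0]],
    [[0.64,0.67,0],[0,0,0]],
    [[0.63,0.67,0],[0,0,0]],
    [[0,0,0.3],[0,0,0]],
    [[0,0,0.2],[0,0,0]],
    [[0,0,0],[0,0,0]],
    [[0,0,0],[0,0,0]],
  ],
)

```text
clock: 35.9
tool_pos: [0.5818, -0.1457, 0.0901]
ee_rot: [0.0, 1.0, 0.001, 0.0]
wrist_force: [0.4, -0.1, -0.5]
opening: 0.607
grip_force: 43.2
```

```bash
python3 b.py .0945
```

```text
35.9 [ 0.58178609 -0.14571855  0.09013515]
265 214 117 118
V range [ 61.  67.  88. 105. 182.]
18 (array([ 0.5819, -0.1453]), 0.0267)
135 252 66 56
```

>>> carry_out(
  commands=[
    [[0,0.012,0.12],[0,0,0]],
    [[0,0,0.1],[0,0,0]],
    [[0,0,0.06],[0,0,0]],
    [[0,0,0.02],[0,0,0]],
    [[0,0,0],[0,0,0]],
  ],
)

```text
clock: 36.58
tool_pos: [0.5818, -0.147, 0.0718]
ee_rot: [0.0, 1.0, 0.001, -0.0]
wrist_force: [0.2, -0.1, -1.1]
opening: 0.612
grip_force: 43.2
```

>>> carry_out(
  commands=[
    [[0,0,0.02],[0,0,0]],
    [[0,0,0],[0,0,0]],
  ],
)

```text
clock: 36.83
tool_pos: [0.582, -0.147, 0.0712]
ee_rot: [0.0, 1.0, 0.001, 0.0]
wrist_force: [-0.7, 0.7, 1.6]
opening: 0.609
grip_force: 43.4
```

>>> carry_out(
  commands=[
    [[0,0,0.02],[0,0,0]],
    [[0,0,0],[0,0,0]],
  ],
)

```text
clock: 37.08
tool_pos: [0.5821, -0.147, 0.0712]
ee_rot: [0.0, 1.0, 0.001, 0.0]
wrist_force: [-2.8, 0.2, 7.0]
opening: 0.607
grip_force: 44.1
```

>>> carry_out(
  commands=[
    [[0,0,0],[0,0,0]],
    [[0,0,0],[0,0,0]],
    [[0,0,0],[0,0,0]],
    [[0,0,-0.5],[0,0,0]],
    [[0,0,-0.8],[0,0,0]],
    [[0,0,-0.7],[0,0,0]],
    [[0,0,0],[0,0,0]],
    [[0,0,0],[0,0,0]],
  ],
  grip=1.0,
)

```text
clock: 38.08
tool_pos: [0.5812, -0.1468, 0.1888]
ee_rot: [-0.0, 1.0, 0.0, -0.001]
wrist_force: [-0.4, 0.1, 0.1]
opening: 1.0
grip_force: 0.0
```

```bash
sed -i 's/y>180/y>130/' b.py; python3 b.py .075; python3 - <<'E'
from h import *
w=snapshot("wrist")["color"][90:290,200:440];s=snapshot("side")["color"][90:290,200:440]
cv2.imwrite("pics/f.png",cv2.resize(np.vstack([w,s])[:,:,::-1],None,fx=1.5,fy=1.5,interpolation=cv2.INTER_CUBIC))
E
```

```text
38.075 [ 0.58122494 -0.14678591  0.18884896]
292 167 64 66
V range [ 50.  83. 103. 154. 165.]
16 (array([ 0.5811, -0.1467]), 0.0259)
189 209 45 43
```

View pics/f.png

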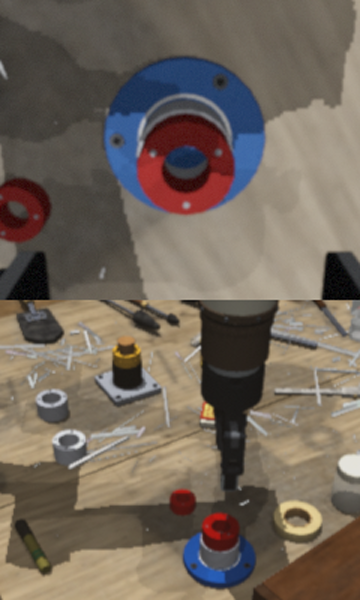

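Both stacks stand flat and centred: red on aluminium on blue at (186,165), and the cork, brass and graphite stack at (127,365). The gripper is clear, so I'm handing in.

```bash
python3 -c "
from station import ctrl
print(ctrl.sign_off())"
```

```text
the job is handed in; nothing more can be done
None
```

Both moulds are assembled and handed in at about 38 s: the camera checks put every ring within about 1.5 mm of centre and the cork about 2 mm off in its 5 mm of play, all flat, with the tape roll, matchbox and amber jar left alone.

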